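Clip the pivot pins and latch the clip case

TASK

Push a retaining clip fully home into the groove of every pivot pin on the welding bench, and put any clips left over into the grey steel case. Then shut the case's lid, hook the bail of its draw latch over the keeper and press the lever down past centre so that the case stays latched. Leave the spray can, the hammer and the tube offcut where they are.

Things in the scene. Friction and masses are not known exactly. Their poses are not given: they have to be found in the camera images.
- clip1: loose flat spring-steel retaining clip, 6 mm thick: C-shaped eye (44 mm outside, 24 mm inside), mouth open at one end, a straight tail 30 mm wide at the other. Origin: eye centre at mid thickness. x points out of the mouth (jaw tips at x = +16 mm), the tail runs from x = -27 to -64 mm, z is the face normal; either face may be up. 3 to 5 clips are present
- clip2: same as clip1. The 19 mm mouth springs open over the pin's 22 mm groove and snaps shut round it when the clip is pushed sideways, mouth first, with about 8 N; the jaws are widest 9 mm before home. Seated, the eye centre is on the pin axis
- clip3: same as clip1; all clips lie flat on the bench at the start
- clip4: same as clip1
- clip5: same as clip1
- bracket1: pivot bracket bolted to the bench, immovable: base plate 96 x 80 x 12 mm, a link (flat bar reaching x = +103 mm, top 42 mm up at most) and its round hub (52 mm diameter, flat top 45 mm up) on an upright pin. Above the hub the pin has a groove of 22 mm diameter from 45 to 54 mm up, then a head of 30 mm diameter up to 66 mm. Origin: pin axis at bench level; z up, x along the link
- bracket2: same as bracket1. A clip can enter the groove from any side, sliding level over the hub's top; seated, its mid plane is 48 to 51 mm above the bench
- bracket3: same as bracket1
- case: grey steel clip case fixed to the bench, open on top: 140 mm deep (x), 190 mm wide (y), walls 118 mm high and 4 mm thick, floor 4 mm thick. Origin: centre of its underside; x points to its hinge side, away from the robot; the draw latch is on its front, the face at x = -70 mm
- lid (a joint): the case's lid, a flat plate 140 x 190 x 12 mm hinged at the case's x = +70 mm rim, 118 mm up. 0 = shut (its top 130 mm above the bench), grows as it opens, stop at 1.75 rad. It starts open, leaning back, and falls shut slowly by itself once swung below about 1.4 rad
- lid_edge (a point): middle of the lid's free edge at mid thickness, 140 mm from the hinge; uppermost when the lid is open. Axes of the lid: x from this edge to the hinge, y along the edge, z out of its top face
- keeper (a point): seat of the keeper, a 24 mm wide hook in the middle of the lid's free edge: a shelf level with the lid's top standing out 18 mm and ending in an 8 mm high, 4 mm thick lip. The point is the place of the bar's middle when latched: 10 mm out from the edge, 4 mm above the lid's top, behind the lip (lip at x = -4 to -8 mm from it). Axes of the lid
- lever (a joint): draw latch lever on the case's front, a plate 30 mm wide, 5 mm thick, reaching 68 mm from its pivot. 0 = level, straight out from the case; grows as it is pressed down; dead centre at 1.19, stop at 1.36 rad (hanging down, latched). Starts raised (-0.35 to -0.1), stays where it is left. Pressing it past centre takes about 5 N at 50 mm from the pivot
- latch_pivot (a point): the lever's pivot axis (level, along the case's y), 28 mm out from the case's front and 89 mm up; fixed to the case, axes of the case
- lever_tip (a point): middle of the lever's free end, 66 mm from its pivot
- bail_bar (a point): middle of the bail's 8 mm thick level cross bar. The bail is a loop with two thin legs 44 mm apart, hinged freely on the lever 25 mm from the lever's pivot; the bar is 69 mm from that hinge (legs stretch up to 6 mm on a stiff spring). It starts leaning outwards against a stop; pushed up and over it falls onto the lid behind the keeper's lip, and the lever then draws it against the lip
- spray_can: bystander: white spray can 66 mm across and 170 mm tall, standing
- hammer: bystander: hammer lying on the bench
- offcut: bystander: square aluminium tube offcut, 140 x 40 x 40 mm, lying on the bench

How it is judged:
On the way, in this order (a step that is already met when the one before it is completed fails the run):
1. the lid of the case is shut (value of joint lid below 0.04 rad), for 0.2 s.
2. the bail lies over the keeper, its bar behind the lip, with the lid shut (value of joint lid below 0.04 rad and x of bail_bar in the frame of keeper between -0.003 and 0.035 m and z of bail_bar in the frame of keeper between -0.004 and 0.01 m), for 0.2 s.
3. the lever is pressed down past centre with the bail drawn tight on the keeper (value of joint lid below 0.04 rad and distance between bail_bar and keeper below 0.006 m and value of joint lever above 1.26 rad), for 0.2 s.
At the end, for the whole second after the job is handed in: Every pin carries a clip seated in its groove (eye within 4 mm of the pin axis, flat), every other clip is inside the case, the lid is shut (below 0.04 rad), the bar is within 6 mm of its seat on the keeper, the lever is past centre (above 1.26 rad), and the clips are at rest (all of step 3 and ((horizontal distance between clip1 and bracket1 below 0.004 m and z of clip1 in the frame of bracket1 between 0.0445 and 0.0545 m and angle between the z axis of clip1 and the z axis of bracket1, either way round below 0.15 rad) or (horizontal distance between clip2 and bracket1 below 0.004 m and z of clip2 in the frame of bracket1 between 0.0445 and 0.0545 m and angle between the z axis of clip2 and the z axis of bracket1, either way round below 0.15 rad) or (horizontal distance between clip3 and bracket1 below 0.004 m and z of clip3 in the frame of bracket1 between 0.0445 and 0.0545 m and angle between the z axis of clip3 and the z axis of bracket1, either way round below 0.15 rad) or (horizontal distance between clip4 and bracket1 below 0.004 m and z of clip4 in the frame of bracket1 between 0.0445 and 0.0545 m and angle between the z axis of clip4 and the z axis of bracket1, either way round below 0.15 rad) or (horizontal distance between clip5 and bracket1 below 0.004 m and z of clip5 in the frame of bracket1 between 0.0445 and 0.0545 m and angle between the z axis of clip5 and the z axis of bracket1, either way round below 0.15 rad)) and ((horizontal distance between clip1 and bracket2 below 0.004 m and z of clip1 in the frame of bracket2 between 0.0445 and 0.0545 m and angle between the z axis of clip1 and the z axis of bracket2, either way round below 0.15 rad) or (horizontal distance between clip2 and bracket2 below 0.004 m and z of clip2 in the frame of bracket2 between 0.0445 and 0.0545 m and angle between the z axis of clip2 and the z axis of bracket2, either way round below 0.15 rad) or (horizontal distance between clip3 and bracket2 below 0.004 m and z of clip3 in the frame of bracket2 between 0.0445 and 0.0545 m and angle between the z axis of clip3 and the z axis of bracket2, either way round below 0.15 rad) or (horizontal distance between clip4 and bracket2 below 0.004 m and z of clip4 in the frame of bracket2 between 0.0445 and 0.0545 m and angle between the z axis of clip4 and the z axis of bracket2, either way round below 0.15 rad) or (horizontal distance between clip5 and bracket2 below 0.004 m and z of clip5 in the frame of bracket2 between 0.0445 and 0.0545 m and angle between the z axis of clip5 and the z axis of bracket2, either way round below 0.15 rad)) and ((horizontal distance between clip1 and bracket3 below 0.004 m and z of clip1 in the frame of bracket3 between 0.0445 and 0.0545 m and angle between the z axis of clip1 and the z axis of bracket3, either way round below 0.15 rad) or (horizontal distance between clip2 and bracket3 below 0.004 m and z of clip2 in the frame of bracket3 between 0.0445 and 0.0545 m and angle between the z axis of clip2 and the z axis of bracket3, either way round below 0.15 rad) or (horizontal distance between clip3 and bracket3 below 0.004 m and z of clip3 in the frame of bracket3 between 0.0445 and 0.0545 m and angle between the z axis of clip3 and the z axis of bracket3, either way round below 0.15 rad) or (horizontal distance between clip4 and bracket3 below 0.004 m and z of clip4 in the frame of bracket3 between 0.0445 and 0.0545 m and angle between the z axis of clip4 and the z axis of bracket3, either way round below 0.15 rad) or (horizontal distance between clip5 and bracket3 below 0.004 m and z of clip5 in the frame of bracket3 between 0.0445 and 0.0545 m and angle between the z axis of clip5 and the z axis of bracket3, either way round below 0.15 rad)) and ((horizontal distance between clip1 and bracket1 below 0.004 m and z of clip1 in the frame of bracket1 between 0.0445 and 0.0545 m and angle between the z axis of clip1 and the z axis of bracket1, either way round below 0.15 rad) or (horizontal distance between clip1 and bracket2 below 0.004 m and z of clip1 in the frame of bracket2 between 0.0445 and 0.0545 m and angle between the z axis of clip1 and the z axis of bracket2, either way round below 0.15 rad) or (horizontal distance between clip1 and bracket3 below 0.004 m and z of clip1 in the frame of bracket3 between 0.0445 and 0.0545 m and angle between the z axis of clip1 and the z axis of bracket3, either way round below 0.15 rad) or (x of clip1 in the frame of case between -0.066 and 0.066 m and y of clip1 in the frame of case between -0.091 and 0.091 m and z of clip1 in the frame of case between 0 and 0.115 m)) and ((horizontal distance between clip2 and bracket1 below 0.004 m and z of clip2 in the frame of bracket1 between 0.0445 and 0.0545 m and angle between the z axis of clip2 and the z axis of bracket1, either way round below 0.15 rad) or (horizontal distance between clip2 and bracket2 below 0.004 m and z of clip2 in the frame of bracket2 between 0.0445 and 0.0545 m and angle between the z axis of clip2 and the z axis of bracket2, either way round below 0.15 rad) or (horizontal distance between clip2 and bracket3 below 0.004 m and z of clip2 in the frame of bracket3 between 0.0445 and 0.0545 m and angle between the z axis of clip2 and the z axis of bracket3, either way round below 0.15 rad) or (x of clip2 in the frame of case between -0.066 and 0.066 m and y of clip2 in the frame of case between -0.091 and 0.091 m and z of clip2 in the frame of case between 0 and 0.115 m)) and ((horizontal distance between clip3 and bracket1 below 0.004 m and z of clip3 in the frame of bracket1 between 0.0445 and 0.0545 m and angle between the z axis of clip3 and the z axis of bracket1, either way round below 0.15 rad) or (horizontal distance between clip3 and bracket2 below 0.004 m and z of clip3 in the frame of bracket2 between 0.0445 and 0.0545 m and angle between the z axis of clip3 and the z axis of bracket2, either way round below 0.15 rad) or (horizontal distance between clip3 and bracket3 below 0.004 m and z of clip3 in the frame of bracket3 between 0.0445 and 0.0545 m and angle between the z axis of clip3 and the z axis of bracket3, either way round below 0.15 rad) or (x of clip3 in the frame of case between -0.066 and 0.066 m and y of clip3 in the frame of case between -0.091 and 0.091 m and z of clip3 in the frame of case between 0 and 0.115 m)) and ((horizontal distance between clip4 and bracket1 below 0.004 m and z of clip4 in the frame of bracket1 between 0.0445 and 0.0545 m and angle between the z axis of clip4 and the z axis of bracket1, either way round below 0.15 rad) or (horizontal distance between clip4 and bracket2 below 0.004 m and z of clip4 in the frame of bracket2 between 0.0445 and 0.0545 m and angle between the z axis of clip4 and the z axis of bracket2, either way round below 0.15 rad) or (horizontal distance between clip4 and bracket3 below 0.004 m and z of clip4 in the frame of bracket3 between 0.0445 and 0.0545 m and angle between the z axis of clip4 and the z axis of bracket3, either way round below 0.15 rad) or (x of clip4 in the frame of case between -0.066 and 0.066 m and y of clip4 in the frame of case between -0.091 and 0.091 m and z of clip4 in the frame of case between 0 and 0.115 m)) and ((horizontal distance between clip5 and bracket1 below 0.004 m and z of clip5 in the frame of bracket1 between 0.0445 and 0.0545 m and angle between the z axis of clip5 and the z axis of bracket1, either way round below 0.15 rad) or (horizontal distance between clip5 and bracket2 below 0.004 m and z of clip5 in the frame of bracket2 between 0.0445 and 0.0545 m and angle between the z axis of clip5 and the z axis of bracket2, either way round below 0.15 rad) or (horizontal distance between clip5 and bracket3 below 0.004 m and z of clip5 in the frame of bracket3 between 0.0445 and 0.0545 m and angle between the z axis of clip5 and the z axis of bracket3, either way round below 0.15 rad) or (x of clip5 in the frame of case between -0.066 and 0.066 m and y of clip5 in the frame of case between -0.091 and 0.091 m and z of clip5 in the frame of case between 0 and 0.115 m)) and linear speed of each of clip1, clip2, clip3, clip4, clip5 below 0.02 m/s); the robot touches nothing.
It fails at once if the spray_can is moved more than 40 mm (distance of spray_can from where it was at the start of the episode above 0.04 m).
It fails at once if the hammer is moved more than 40 mm (distance of hammer from where it was at the start of the episode above 0.04 m).
It fails at once if the offcut is moved more than 40 mm (distance of offcut from where it was at the start of the episode above 0.04 m).
Of clip1, clip2, clip3, clip4, clip5 only 3 to 5 are there at a start; the rules pass over those that are not, and their reading is None.
At some moment in a run one of clip1, clip2, clip3, clip4, clip5 may be knocked a few centimetres aside while the robot is not near it.
Once in a run the grip may slacken for a moment while it holds something.
It also fails if it takes over 210 s, if anything falls off the work surface, if the arm or the gripper's body presses on something with over 40 N, if the wrist force passes 120 N, or if a joint passes its speed limit or range.

ROBOT

A 6-joint arm with a two-finger parallel gripper is mounted at the origin on the work surface. World frame = base frame: x ahead of the robot, y to its left, z up, the work surface at z = 0. Lengths are in m, angles in rad, forces in N, time in s.
With the tool pointing down it reaches from about 0.275 to 0.75 m from the base axis. Payload 10.2 kg.
Tool frame: the origin (TCP) lies at the very end of the fingers, on their centre line; the grasp point (between the pads) lies 19 mm behind it; z points along the fingers, y is the line along which they close (so a half turn about z gives the same grasp; the last joint's range is limited). The gripper opens to 88 mm and grips with 3 to 60 N. Pads are 18 mm wide; open, the fingers measure 123 mm over their backs; the gripper's body (75 mm by 187 mm) begins 45 mm behind the grasp point.
Start: joints at [-1.372, 0.313, 1.498, -0, 1.331, -0.223], TCP at [0.215, -0.479, 0.239] pointing down, gripper open.
Joint ranges: [-2.94, 2.94], [-0.97, 2.17], [0.19, 2.56], [-1.23, 4.37], [0.02, 3.11], [-2.88, 2.88]. Speed limits (rad/s): [2.39, 2.39, 3.01, 3.14, 3.14, 3.14].

INTERFACE

Orientations are given as a unit quaternion [x, y, z, w].
In Python, from bench import r gives the robot as it stands. Calls block until the motion is done:
- r.movep(position, orientation): joint-space move of the TCP to a pose.
- r.move_straight(position, speed=0.15, ori=None): straight line of the TCP; ori=None keeps the orientation; speed is the mean speed in m/s.
- r.move_j(angles): joint-space move.
- r.move_gripper(opening, newtons=None): opening from 0.0 (shut) to 1.0 (fully open); newtons is the grip in N (None keeps the last); returns when the fingers have stopped.
- r.wait(seconds).
- r.ik(position, orientation): joint angles nearest the present ones, or None.
- r.get_state(): the state.
- r.get_image(name): name is "side" or "top" or "wrist"; returns a dict with "img" (480x640x3 uint8, blue, green, red), "intrinsics" (3x3 intrinsics, pixels), "xyz" and "attitude" of the camera in the world. Camera axes: x right, y up, looking along -z (the intrinsics and any distortion apply to the point x, -y, -z); pixel columns grow to the right and rows downward; lengths in m; the calibration is good to about 2 mm. The wrist camera is an equidistant fisheye: a pixel r from the principal point sees the ray r / f radians off the axis. A picture is of the moment at which its call begins. There is no depth.
A pose or a line that the arm cannot do raises r.MotionError and nothing moves.
- r.close_job(): hands the job in; it is judged then, once.
The state is a dict: "time_s": time; "joint_pos": joint angles; "joint_velocities": joint speeds; "tau": joint torques, N m; "tool_pos": TCP position; "tcp_rot": TCP orientation; "wrist_force": force on the tool from outside, world axes, zero at the start; "wrist_torque": the same for the moment, N m; "grip_width": opening from 0.0 (shut) to 1.0 (fully open); "finger_force": force on a finger pad.
Only numpy, scipy, OpenCV 4.12 (cv2) and the standard library are available. Lean on these libraries where they do the work, as an engineer would, in place of code of your own. Each camera call takes 0.05 s, during which the arm holds its last target. There are 200 camera calls.

## Working session

There is one attempt and no reset: what is moved stays moved. The work goes in short steps, each a Python script; the robot and the scene stay as the last script left them, time stands still between calls to the robot, and variables do not carry over. Pictures are saved under pics/ and viewed, at most 14 in all, crops included, and the job is handed in when it is done.

```bash
ls; mkdir -p pics
python3 - <<'E'
from bench import r
import cv2
for n in ("top","side","wrist"):
    d=r.get_image(n); cv2.imwrite(f"pics/{n}0.png",d["img"]); print(n,d["intrinsics"],d["xyz"],d["attitude"],[k for k in d])
print(r.get_state())
E
```

```text
bench.py
pics
top [[499.65454767   0.         321.39547131]
 [  0.         499.65454767 235.37516735]
 [  0.           0.           1.        ]] [0.35008116 0.03940671 1.21914189] [-0.07053503  0.04909769  0.71197504 -0.69692594] ['img', 'intrinsics', 'xyz', 'attitude']
side [[450.45913796   0.         320.24636176]
 [  0.         450.45913796 242.20841849]
 [  0.           0.           1.        ]] [0.11803646 0.73860855 0.77990873] [-0.11952943  0.41093498  0.87164364 -0.23891949] ['img', 'intrinsics', 'xyz', 'attitude']
wrist [[371.64829954   0.         314.62785034]
 [  0.         371.64829954 242.27652602]
 [  0.           0.           1.        ]] [ 0.28362501 -0.44840525  0.38405628] [-0.12442235  0.08143396 -0.53735329  0.83014398] ['img', 'intrinsics', 'xyz', 'attitude']
{'time_s': 0.15, 'joint_pos': array([-1.37240587e+00,  3.13287191e-01,  1.49819252e+00, -1.09036796e-06,
        1.33100685e+00, -2.23386555e-01]), 'joint_velocities': array([ 0.00291333, -0.00249894, -0.00256915, -0.00085873, -0.00039306,
       -0.00068451]), 'tau': array([ 1.93168053e-03, -4.02301097e+01, -2.52315331e+01,  6.94557675e-02,
        3.43657855e-02, -7.99893928e-05]), 'tool_pos': array([ 0.21488761, -0.47882742,  0.23833645]), 'tcp_rot': array([ 9.77845186e-01,  2.09328910e-01,  5.05643803e-06, -4.46927007e-04]), 'wrist_force': array([ 0.60977878, -0.65472401,  0.56349439]), 'wrist_torque': array([0.02333641, 0.01664271, 0.01393594]), 'finger_force': 0.0, 'grip_width': 0.9995011821439062}
```

View pics/top0.png

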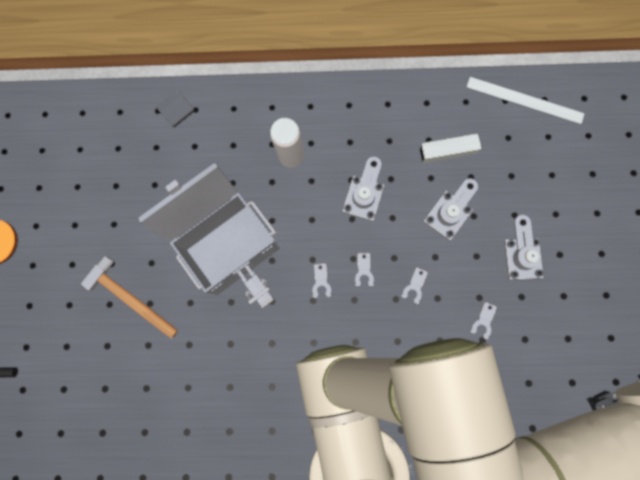

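View pics/side0.png

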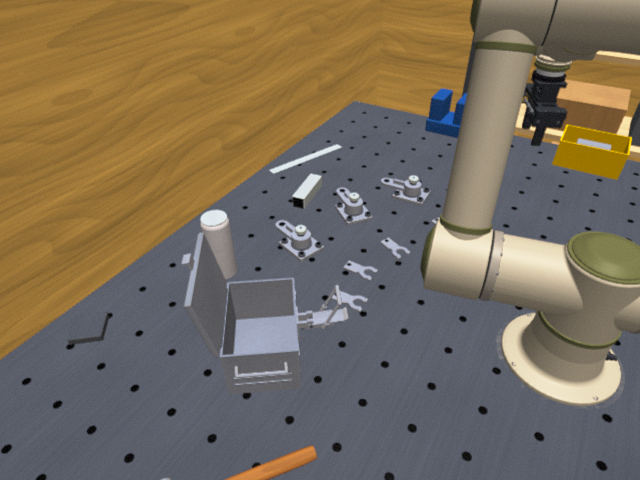

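The top view shows the open case at (225,240) with its lid to the upper left, the latch at (255,285) and the can at (288,145). There are three brackets, with pin heads near (364,195), (452,212) and (532,256), and four clips near (321,280), (364,268), (415,285) and (485,320). The hammer and offcut are well away from these. The side view shows the case lid leaning back and the bail leaning outward. Next I'll write helpers and take a close wrist survey.

```bash
cat > h.py <<'E'
import numpy as np, cv2
from bench import r
from scipy.spatial.transform import Rotation as R
def ray(d,px,fish=False):
    K=d["intrinsics"]; px=np.atleast_2d(np.asarray(px,float))
    x=(px[:,0]-K[0,2])/K[0,0]; y=(px[:,1]-K[1,2])/K[1,1]
    if fish:
        t=np.hypot(x,y)+1e-12; v=np.c_[x/t*np.sin(t),-y/t*np.sin(t),-np.cos(t)]
    else: v=np.c_[x,-y,-np.ones(len(x))]
    v=R.from_quat(d["attitude"]).apply(v); return np.array(d["xyz"]),v/np.linalg.norm(v,axis=1)[:,None]
def plane(d,px,z,fish=False):
    o,v=ray(d,px,fish); return o+v*((z-o[2])/v[:,2])[:,None]
def tri(obs):
    A=np.zeros((3,3)); b=np.zeros(3); L=[]
    for d,px,f in obs:
        o,v=ray(d,px,f); v=v[0]; P=np.eye(3)-np.outer(v,v); A+=P; b+=P@o; L.append((o,P))
    p=np.linalg.solve(A,b); return p,max(np.linalg.norm(P@(p-o)) for o,P in L)
def proj(d,p,fish=False):
    K=d["intrinsics"]; c=R.from_quat(d["attitude"]).inv().apply(np.atleast_2d(p)-d["xyz"])
    x,y,z=c[:,0],-c[:,1],-c[:,2]
    if fish:
        h=np.hypot(x,y)+1e-12; t=np.arctan2(h,z); x,y=x/h*t,y/h*t
    else: x,y=x/z,y/z
    return np.c_[x*K[0,0]+K[0,2],y*K[1,1]+K[1,2]]
def down(yaw):  # tool pointing down, tool x at angle yaw, tool y = yaw-90deg
    c,s=np.cos(yaw),np.sin(yaw)
    return R.from_matrix(np.array([[c,s,0],[s,-c,0],[0,0,-1]])).as_quat()
def snap(n,name=None):
    d=r.get_image(n)
    if name: cv2.imwrite(f"pics/{name}.png",d["img"])
    return d
E
python3 - <<'E'
from h import *
d=snap("top")
np.set_printoptions(precision=3,suppress=True)
print(plane(d,[(321,280),(364,268),(415,285),(485,320)],0.003))
print(plane(d,[(364,195),(452,212),(532,256)],0.066))
print(plane(d,[(290,162)],0.0), plane(d,[(224,240)],0), plane(d,[(255,285)],0.1))
s=r.get_state(); M=R.from_quat(s["tcp_rot"]); w=snap("wrist")
print("cam in tool",M.inv().apply(w["xyz"]-s["tool_pos"]), (M.inv()*R.from_quat(w["attitude"])).as_matrix())
for p,y in (((.42,0.,.42),0),((.42,-.0,.42),np.pi/2),((.42,0,.42),np.pi),((.42,0,.42),-np.pi/2)): print(y,r.ik(p,down(y)))
E
```

```text
[[ 0.448  0.077  0.003]
 [ 0.475 -0.028  0.003]
 [ 0.432 -0.149  0.003]
 [ 0.345 -0.311  0.003]]
[[ 0.642 -0.03   0.066]
 [ 0.596 -0.234  0.066]
 [ 0.488 -0.41   0.066]]
[[0.75  0.151 0.   ]] [[0.553 0.317 0.   ]] [[0.433 0.223 0.1  ]]
cam in tool [ 0.075  0.    -0.146] [[-0.     0.956  0.294]
 [ 1.     0.     0.   ]
 [ 0.     0.294 -0.956]]
0 [-0.281  0.012  1.392 -0.     1.738  1.29 ]
1.5707963267948966 [-0.281  0.012  1.392 -0.     1.738 -0.281]
3.141592653589793 [-0.281  0.012  1.392 -0.     1.738 -1.851]
-1.5707963267948966 [-0.281  0.012  1.392 -0.     1.738  2.861]
```

Run:
```python
from h import *
import pickle
D={}
for k,p in (("A",(.42,-.22,.33)),("B",(.44,0.,.33)),("C",(.44,-.1,.33))):
    r.movep(p,down(np.pi)); r.wait(.3); D[k]=snap("wrist","w"+k)
D["T"]=snap("top","topC"); 
pickle.dump(D,open("D.pkl","wb")); print(r.get_state()["time_s"])
```

```text
4.5167
```

View pics/wA.png

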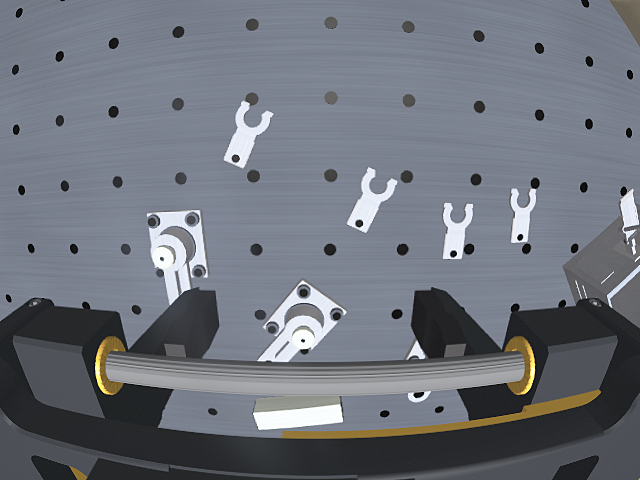

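View pics/wB.png

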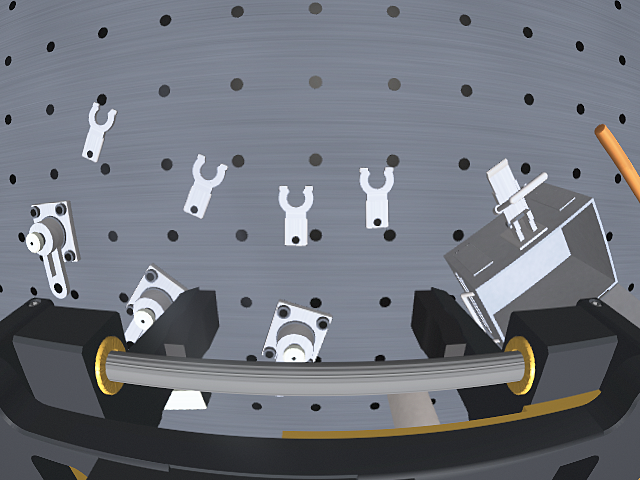

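View A shows clips at (247,133), (373,200), (456,231) and (522,216), with all mouths toward the robot. Brackets are at (163,258) and (303,340). View B shows the same four clips at (98,132), (205,186), (296,215) and (377,197), three pins at (37,243), (145,320) and (293,355), and the case latch at (515,195). So there are four clips, one of them spare.

```bash
cat >> h.py <<'E'
def clips(d,fish=True,z=.006,thr=190):
    """[(eye xy, mouth angle, length, width, centroid px)] of clip-like bright blobs"""
    g=d["img"].min(axis=2); m=(g>thr).astype(np.uint8)
    cs,_=cv2.findContours(m,cv2.RETR_EXTERNAL,cv2.CHAIN_APPROX_NONE); out=[]
    for c in cs:
        if cv2.contourArea(c)<150: continue
        k=np.zeros_like(m); cv2.drawContours(k,[c],-1,1,-1); v,u=np.nonzero(k)
        P=plane(d,np.c_[u,v],z,fish)[:,:2]; mu=P.mean(0)
        if np.abs(P).max()>1.5: continue
        w,V=np.linalg.eigh(np.cov((P-mu).T)); a=V[:,1]
        s=(P-mu)@a; q=(P-mu)@V[:,0]
        L=s.max()-s.min(); W=q.max()-q.min()
        if not(.068<L<.092 and .034<W<.054): continue
        f=lambda x:np.ptp(q[x])
        if f(s>s.max()-.04)<f(s<s.min()+.03) : a=-a; s=-s   # wide end = eye
        C=plane(d,cv2.convexHull(c)[:,0,:],z,fish)[:,:2]
        t=(C-mu)@a; org=mu+a*((t.max()+t.min())/2+.024)
        out.append((org,np.arctan2(a[1],a[0]),L,W,np.array([u.mean(),v.mean()])))
    return sorted(out,key=lambda o:-o[0][1])
E
python3 - <<'E'
from h import *
import pickle
D=pickle.load(open("D.pkl","rb"))
C={}
for k in "ABC":
    C[k]=clips(D[k])
    for o in C[k]: print(k,o[0].round(4),round(o[1],3),o[2:4],o[4].round(1))
if len(C["A"])==len(C["B"]):
    for a,b in zip(C["A"],C["B"]): print(tri([(D["A"],a[4],1),(D["B"],b[4],1)]))
# pin heads: dark dot within bright disc
def dot(d,px):
    x,y=map(int,px); w=9; g=d["img"][y-w:y+w+1,x-w:x+w+1].min(2).astype(float)
    k=np.clip(np.percentile(g,70)-40-g,0,None); v,u=np.mgrid[-w:w+1,-w:w+1]; k*=(np.hypot(u,v)<5)
    return np.array([x+(k*u).sum()/k.sum(),y+(k*v).sum()/k.sum()])
for n,pa,pb in (("b3",(163,258),(37,243)),("b2",(303,340),(145,320))):
    a,b=dot(D["A"],pa),dot(D["B"],pb); print(n,a,b,tri([(D["A"],a,1),(D["B"],b,1)]))
I=np.hstack([cv2.resize(D["A"]["img"][y-20:y+20,x-20:x+20],(250,250)) for x,y in ((163,258),(303,340))]+[cv2.resize(D["B"]["img"][335:375,273:313],(250,250))])
cv2.imwrite("pics/heads.png",I)
E
```

```text
A [0.4611 0.3309] 0.437 (np.float64(0.08598028010404733), np.float64(0.045809247526488905)) [628.8 212.2]
A [0.4239 0.0774] -3.1 (np.float64(0.0792041013259642), np.float64(0.04380561828594774)) [521.2 216.9]
A [ 0.4478 -0.0261] 3.112 (np.float64(0.07874803045536671), np.float64(0.0438731009621466)) [455.1 232.4]
A [ 0.4102 -0.14  ] 2.714 (np.float64(0.07963541807372651), np.float64(0.04354660120907308)) [368.4 202.8]
A [ 0.3246 -0.2986] 2.711 (np.float64(0.0796639700594666), np.float64(0.04380920604293279)) [244.3 136.8]
B [0.4238 0.0778] -3.103 (np.float64(0.07999712866183832), np.float64(0.04313230462678751)) [376.4 198.9]
B [ 0.4479 -0.0256] 3.125 (np.float64(0.07902306251182908), np.float64(0.04252215487242464)) [295.6 217. ]
B [ 0.4102 -0.139 ] 2.711 (np.float64(0.07943119021437492), np.float64(0.043013895226848675)) [201.6 188.6]
B [ 0.7874 -0.2104] 1.926 (np.float64(0.0900410785374568), np.float64(0.049636739101694416)) [185.2 400.3]
B [ 0.3244 -0.2976] 2.711 (np.float64(0.0794170354656574), np.float64(0.043701014621787854)) [ 95.9 134.1]
C [0.4236 0.0777] -3.102 (np.float64(
[... 387 characters left out ...]
.8]
(array([0.39512414, 0.03653097, 0.25279838]), np.float64(0.008719606300090476))
(array([ 0.42590838, -0.01788632,  0.15964355]), np.float64(0.011040295787982529))
(array([ 0.41663649, -0.09729128,  0.17819376]), np.float64(0.00886751853205195))
(array([ 0.43292664, -0.1304676 ,  0.31847951]), np.float64(0.08705942914801076))
(array([ 0.34826848, -0.30974117,  0.0036948 ]), np.float64(7.545884583600644e-05))
b3 [161.42314436 258.44886032] [ 40.18804665 242.49344023] (array([ 0.50203689, -0.42817689,  0.02807232]), np.float64(0.0014236695662837929))
b2 [302.55736783 340.27502812] [142.41458184 321.0378842 ] (array([ 0.60149324, -0.23635604,  0.06539731]), np.float64(6.390664806888795e-05))
```

View pics/heads.png

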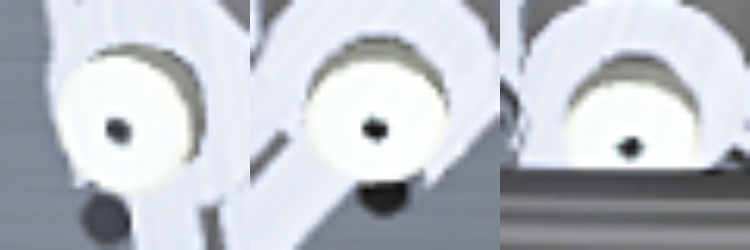

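Clip poses agree to better than 1 mm across the three views, and pin 2's head triangulates to 65 mm high. Next I'll take two clean views each of the other pins.

```bash
cat >> h.py <<'E'
def dot(d,px,rad=7):
    p=np.array(px,float)
    for rr in (rad,5,4):
        x,y=np.round(p).astype(int); w=rr
        g=d["img"][y-w:y+w+1,x-w:x+w+1].min(2).astype(float); v,u=np.mgrid[-w:w+1,-w:w+1]
        k=np.clip(170-g,0,None)*(np.hypot(u,v)<=rr)
        p=np.array([x+(k*u).sum()/k.sum(),y+(k*v).sum()/k.sum()])
    return p
E
python3 - <<'E'
from h import *
import pickle
D=pickle.load(open("D.pkl","rb"))
g={"b1":plane(D["B"],[(293.5,358.5)],.066,1)[0],"b2":np.array([.6015,-.2364,.0654]),"b3":plane(D["A"],[(161.4,258.4)],.066,1)[0]}
print(g); I=[];pins={}
for k,p in g.items():
    obs=[]
    for dx,dy in ((-.10,.04),(-.14,-.04),(-.05,-.04)):
        r.movep((p[0]+dx,p[1]+dy,.25),down(np.pi)); r.wait(.3); d=snap("wrist")
        q0=proj(d,p,1)[0]; q=dot(d,q0); obs.append((d,q,1)); print(k,q0.round(1),q.round(1))
        x,y=q.round().astype(int); I.append(cv2.resize(d["img"][max(y-60,0):y+60,max(x-60,0):x+60],(240,240)))
    pins[k],e=tri(obs); print(k,pins[k].round(4),e)
pickle.dump(pins,open("pins.pkl","wb"))
cv2.imwrite("pics/pins.png",np.vstack([np.hstack(I[i:i+3]) for i in (0,3,6)])[:,:720]); print(r.get_state()["time_s"])
E
```

```text
{'b1': array([ 0.65039642, -0.02953872,  0.066     ]), 'b2': array([ 0.6015, -0.2364,  0.0654]), 'b3': array([ 0.4898764 , -0.41098408,  0.066     ])}
b1 [276.4 313.6] [276.3 313.3]
b1 [352.4 347.1] [352.1 346.8]
b1 [357.1 267.8] [357.1 267.4]
b1 [ 0.6501 -0.0297  0.0658] 0.00019668741229049327
b2 [274.4 313.3] [274.5 313.4]
b2 [352.3 346.5] [352.3 346.7]
b2 [357.3 267.7] [357.6 267.6]
b2 [ 0.6012 -0.2363  0.0661] 0.00017591007915384604
b3 [274.7 313.5] [274.8 313.6]
b3 [352.5 346.6] [352.4 346.9]
b3 [357.5 268.2] [357.6 268.5]
b3 [ 0.4901 -0.411   0.0661] 0.00013119098477003323
12.5583
```

All three pins measure 66 mm high with residuals under 0.2 mm. Now I'll do the first clip to pin 1, checking it in the hand before insertion.

```bash
cat >> h.py <<'E'
import pickle
def near(cl,xy,tol):
    c=[(np.linalg.norm(o[0]-xy),i) for i,o in enumerate(cl)]
    return cl[min(c)[1]] if c and min(c)[0]<tol else None
def st(msg=""):
    s=r.get_state(); print(msg,"t",round(s["time_s"],1),"tcp",s["tool_pos"].round(4),"F",s["wrist_force"].round(1),"grip",round(s["grip_width"],3),"ff",round(float(np.max(s["finger_force"])),1)); return s
def pick(xy,N=40):
    """look, grasp by the tail, lift; returns eye offset (tool frame) and eye-axis error, height of mid plane over TCP"""
    r.move_gripper(.6); r.movep((xy[0],xy[1],.25),down(np.pi)); r.wait(.25)
    o=near(clips(snap("wrist")),xy,.08); assert o is not None,"clip not seen"
    e,th=o[0],o[1]%(2*np.pi); print("clip",e.round(4),round(th,3))
    u=np.array([np.cos(th),np.sin(th)]); g=e-.045*u; q=down(th)
    r.movep((g[0],g[1],.06),q); r.move_straight((g[0],g[1],.0015),.08); st("down")
    zp=r.get_state()["tool_pos"][2]
    r.move_gripper(.2,N); r.wait(.1); st("gripped"); r.move_straight((g[0],g[1],.15),.2)
    s=st("lifted")
    return 0.003-zp
def inhand(dz):
    s=r.get_state(); M=R.from_quat(s["tcp_rot"]).as_matrix(); d=snap("wrist"); t=s["tool_pos"]
    cl=clips(d,z=t[2]+dz+.003); o=near(cl,(t+M[:,0]*.045)[:2],.03)
    if o is None: return None,None,d
    v=np.r_[o[0],0]-np.r_[t[:2],0]; a=np.arctan2(M[1,0],M[0,0])
    return (M.T@v)[:2],(o[1]-a+np.pi)%(2*np.pi)-np.pi,d
def insert(pin,dz,off,err,th=0.):
    """push along world angle th; off = eye in tool frame, err = clip axis relative to tool x"""
    q=down(th-err); Rm=R.from_quat(q).as_matrix(); o=Rm@np.r_[off,0]; u=np.array([np.cos(th),np.sin(th),0])
    home=np.array([pin[0],pin[1],.0495-dz])-np.r_[o[:2],0]
    r.movep(home-u*.06+[0,0,.07],q); r.move_straight(home-u*.06,.12); r.move_straight(home-u*.034,.1); st("before")
    for k in (.026,.02,.016,.012,.009,.006,.003,0.,-.0015):
        r.move_straight(home-u*k,.03); s=r.get_state(); print(k,"F",s["wrist_force"].round(1),"tcp err",(s["tool_pos"]-(home-u*k)).round(4))
    return home,u
E
python3 - <<'E'
from h import *
dz=pick((.448,-.026)); off,err,d=inhand(dz); print(dz,off,err); cv2.imwrite("pics/hand1.png",d["img"])
pickle.dump((dz,off,err),open("hand.pkl","wb"))
E
```

```text
clip [ 0.4479 -0.026 ] 3.131
down t 16.8 tcp [ 0.4932 -0.0265  0.0019] F [ 0.9 -0.   1. ] grip 0.597 ff 0.0
gripped t 17.4 tcp [ 0.493  -0.0264  0.0017] F [-0.6  0.9  2.8] grip 0.332 ff 40.0
lifted t 18.3 tcp [ 0.4923 -0.0263  0.1489] F [-0.7  0.1 -0.7] grip 0.328 ff 40.0
0.0011125796334467567 [ 0.04238917 -0.00043945] 0.008717017623514067
```

View pics/hand1.png

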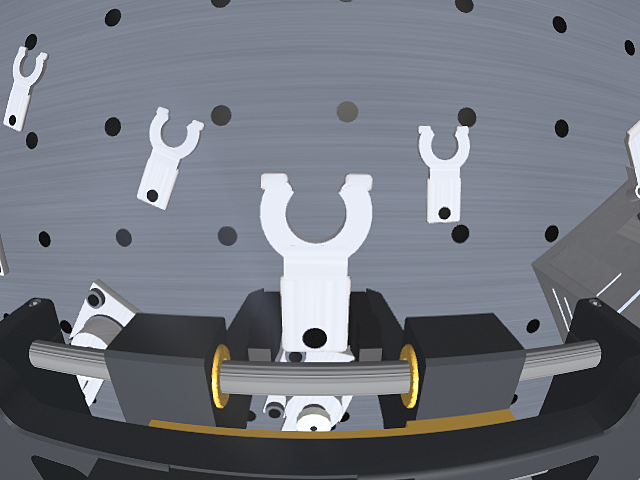

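The clip is gripped squarely: eye at (316,210), jaw tips at row 175, and the tail between the pads. The tail blob merges with the bracket behind it at row 352. I'll measure in the hand from the jaw tips and cross-sections instead.

```bash
cat >> h.py <<'E'
def inhand(dz):
    s=r.get_state(); M=R.from_quat(s["tcp_rot"]).as_matrix(); d=snap("wrist"); t=s["tool_pos"]
    v,u=np.nonzero(d["img"].min(2)>190); k=v<400; P=plane(d,np.c_[u,v][k],t[2]+dz+.003,True)-t
    P=(P@M)[:,:2]; P=P[(abs(P[:,1])<.03)&(P[:,0]>0)&(P[:,0]<.08)]
    if len(P)<1500: return None,None,d
    mid=lambda a,b:np.mean(np.percentile(P[(P[:,0]>a)&(P[:,0]<b),1],(1,99)))
    tip=np.percentile(P[:,0],99.7); ye=mid(tip-.027,tip-.005); yt=mid(.004,.014)
    return np.array([tip-.016,ye]),np.arctan2(ye-yt,tip-.016-.009),d
E
python3 - <<'E'
from h import *
dz,_,_=pickle.load(open("hand.pkl","rb")); off,err,d=inhand(dz); print(off,err)
assert abs(off[0]-.045)<.004 and abs(off[1])<.003 and abs(err)<.08
pin=pickle.load(open("pins.pkl","rb"))["b1"]
home,u=insert(pin,dz,off,err); r.wait(.2); st("pushed"); snap("wrist","ins1")
pickle.dump((home,u),open("home.pkl","wb"))
E
```

```text
[ 0.04464618 -0.00019887] 0.009418305327449942
before t 22.2 tcp [ 0.5714 -0.0294  0.0487] F [ 0.2  0.5 -1.9] grip 0.329 ff 40.0
0.026 F [ 0.3  0.4 -0.6] tcp err [-0.      0.     -0.0001]
0.02 F [ 0.4  0.7 -0.6] tcp err [ 0.0001  0.     -0.0001]
0.016 F [-0.8  0.  -1.3] tcp err [ 0.0001  0.0001 -0.    ]
0.012 F [-1.8  2.5 -0.9] tcp err [-0.0001  0.0003 -0.0002]
0.009 F [-3.5  3.7 -0.1] tcp err [-0.0003  0.0003 -0.0002]
0.006 F [-0.2  4.6 -1.3] tcp err [0.0004 0.0001 0.0001]
0.003 F [ 3.5  3.4 -1.4] tcp err [ 0.0009 -0.0001  0.0003]
0.0 F [ 1.2  1.2 -1.3] tcp err [ 0.0003 -0.0003  0.0001]
-0.0015 F [-0.5 -0.4 -0.7] tcp err [ 0.     -0.0002  0.    ]
pushed t 25.0 tcp [ 0.607  -0.0296  0.0484] F [ 0.1 -0.3 -0.8] grip 0.332 ff 40.0
```

View pics/ins1.png

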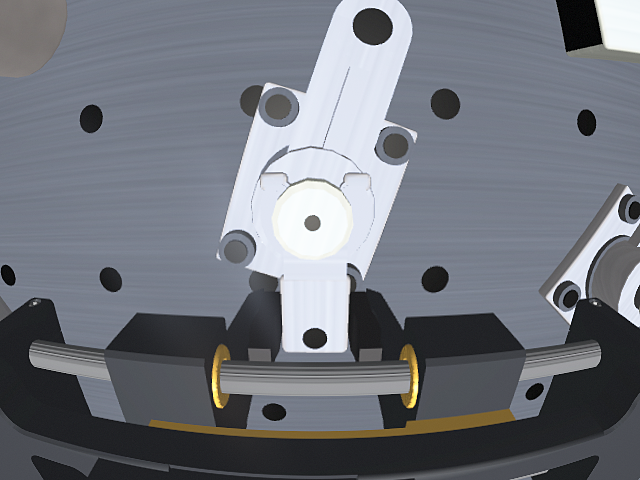

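The clip sits around the pin at (313,222), and the force profile shows the snap: resisting, then pulling in. I'll release it and do pins 2 and 3 the same way.

```bash
cat > two.py <<'E'
from h import *
pins=pickle.load(open("pins.pkl","rb"))
def release(tag):
    r.move_gripper(.6); r.wait(.1); t=r.get_state()["tool_pos"]; r.move_straight((t[0],t[1],.16),.2); snap("wrist",tag); st("released")
release("rel1")
for k,xy in (("b2",(.4102,-.139)),("b3",(.3245,-.298))):
    dz=pick(xy); off,err,d=inhand(dz); print(k,dz,off,err)
    assert off is not None and abs(off[0]-.045)<.004 and abs(off[1])<.003 and abs(err)<.08
    insert(pins[k],dz,off,err); r.wait(.2); st("pushed"); release("rel"+k)
E
python3 two.py
python3 - <<'E'
import cv2,numpy as np
I=[cv2.resize(cv2.imread(f"pics/rel{k}.png"),(400,300)) for k in ("1","b2","b3")]
cv2.imwrite("pics/rels.png",np.vstack([np.hstack(I[:2]),np.hstack([I[2],I[2]*0])]))
E
```

```text
released t 26.4 tcp [ 0.6063 -0.0293  0.1583] F [ 0.3 -0.4 -0.7] grip 0.594 ff 0.0
clip [ 0.4102 -0.1396] 2.708
down t 31.5 tcp [ 0.4513 -0.1587  0.0019] F [-0.2 -0.1 -0. ] grip 0.603 ff 0.0
gripped t 32.1 tcp [ 0.4512 -0.1586  0.0017] F [-0.3  0.   3.3] grip 0.329 ff 40.0
lifted t 33.0 tcp [ 0.4505 -0.1583  0.1489] F [-0.2 -0.1 -0.9] grip 0.329 ff 40.0
b2 0.001095569310376976 [ 0.04478813 -0.00014464] 0.016042655244004646
before t 36.5 tcp [ 0.5223 -0.2356  0.0487] F [ 0.1 -0.1  0.2] grip 0.331 ff 40.0
0.026 F [ 0.3  0.1 -1.3] tcp err [-0.  0. -0.]
0.02 F [-0.5  0.2 -1.5] tcp err [ 0.0001  0.     -0.0001]
0.016 F [-0.4  2.1 -0.5] tcp err [ 0.0001  0.0003 -0.0001]
0.012 F [-0.7  4.2 -1.1] tcp err [-0.0001  0.0006 -0.0003]
0.009 F [-1.6  5.6 -1.1] tcp err [-0.0002  0.0005 -0.0003]
0.006 F [ 1.   5.3 -1.3] tcp err [0.0004 0.0003 0.    ]
0.003 F [ 3.3  3.3 -1.3] tcp err [ 0.0008 -0.0001  0.0003]
0.0 F [ 1.1  2.3 -0.8] tcp err [ 0.0004 -0.0003  0.0002]
-0.0015 F [-1.2  1.2  0. ] tcp err [-0.     -0.0001 -0.    ]
pushed t 39.3 tcp [ 0.5579 -0.2358  0.0484] F [ 0.9  1.9 -1.2] grip 0.328 ff
[... 496 characters left out ...]
rip 0.328 ff 40.0
0.026 F [ 0.6 -0.3 -0.3] tcp err [ 0.  0. -0.]
0.02 F [ 0.9  0.  -1.4] tcp err [ 0.0001  0.     -0.    ]
0.016 F [ 0.5  1.6 -1.2] tcp err [ 0.0001  0.0003 -0.0002]
0.012 F [-1.6  5.  -0.9] tcp err [-0.      0.0006 -0.0003]
0.009 F [-0.8  4.6 -1.7] tcp err [ 0.      0.0005 -0.0002]
0.006 F [ 1.3  5.1 -1.7] tcp err [ 0.0005  0.0003 -0.    ]
0.003 F [ 3.3  4.1 -1. ] tcp err [ 0.0007 -0.0001  0.0002]
0.0 F [ 1.7  3.3 -1.5] tcp err [ 0.0003 -0.0003  0.0002]
-0.0015 F [-0.7  2.3 -0.5] tcp err [-0.     -0.0001  0.    ]
pushed t 53.6 tcp [ 0.4468 -0.4106  0.0485] F [-1.1  2.5 -0.8] grip 0.327 ff 39.9
released t 55.0 tcp [ 0.4464 -0.41    0.1583] F [ 0.3  0.1 -0.5] grip 0.598 ff 0.0
```

View pics/rels.png

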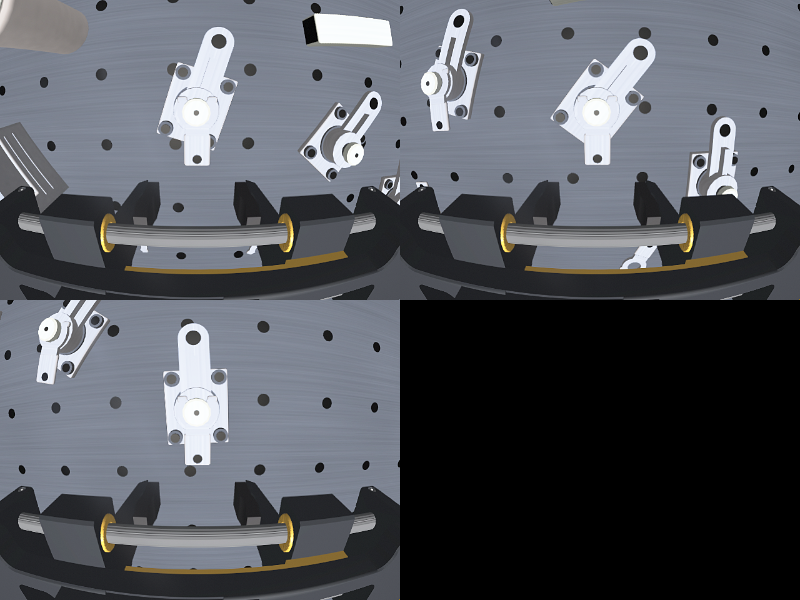

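All three clips are seated: each tail is straight out from its pin, with the heads at the eye centres. Now I'll survey the case.

Run:
```python
from h import *
D={}
c=np.array([.553,.317]); u=np.array([np.cos(.63),np.sin(.63)]); v=np.array([-u[1],u[0]])
for k,a,b in (("P",-.05,-.06),("Q",-.05,.06)):
    p=c+a*u+b*v; r.movep((p[0],p[1],.34),down(.63+np.pi)); r.wait(.3); D[k]=snap("wrist","case"+k)
pickle.dump(D,open("E.pkl","wb")); st()
```

```text
t 58.6 tcp [0.4777 0.3355 0.3399] F [-0.5 -0.4  0.2] grip 0.599 ff 0.0
```

View pics/caseP.png

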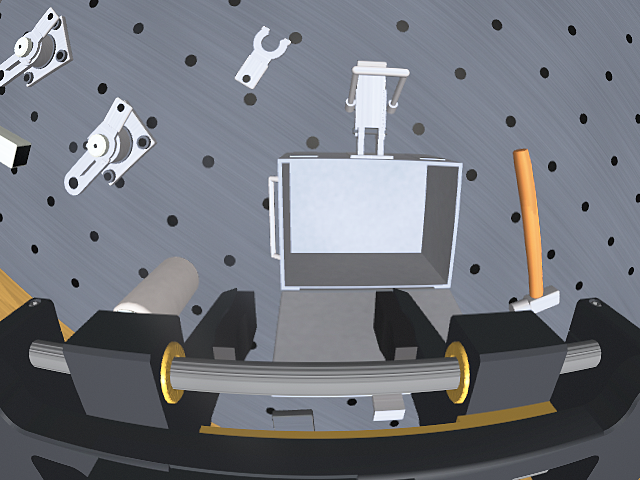

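View pics/caseQ.png

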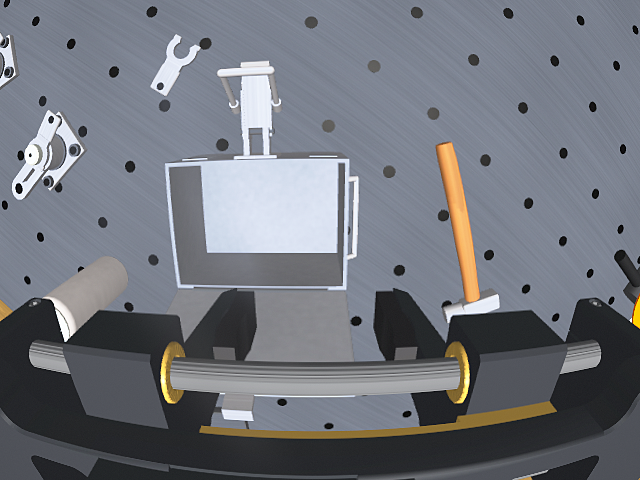

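Both views show the empty open case. The rim corners are near P (279,158), (462,160), (452,289), (277,288) and Q (166,163), (349,158), (349,289), (176,290). The bail bar ends are at P (353,70) and (409,73), and Q (220,73) and (272,71).

Run:
```python
from h import *
np.set_printoptions(precision=4,suppress=True)
D=pickle.load(open("E.pkl","rb"))
N=dict(FL=((279,158),(166,163)),FR=((462,160),(349,158)),BR=((452,289),(349,289)),BL=((277,288),(176,290)),barL=((353,70),(220,73)),barR=((409,73),(272,71)),tipL=((357,62),(243,63)),tipR=((385,63),(272,63)))
X={k:tri([(D["P"],a,1),(D["Q"],b,1)]) for k,(a,b) in N.items()}
for k in X: print(k,X[k])
# refined rim corners on z=.118 : mean of both views
P={k:(plane(D["P"],[N[k][0]],.118,1)[0]+plane(D["Q"],[N[k][1]],.118,1)[0])[:2]/2 for k in ("FL","FR","BR","BL")}
c=sum(P.values())/4; ax=(P["BL"]+P["BR"]-P["FL"]-P["FR"]); ay=(P["BR"]+P["FR"]-P["BL"]-P["FL"])
print(P,c,np.arctan2(ax[1],ax[0]),np.arctan2(ay[1],ay[0])-np.pi/2,np.linalg.norm(ax)/2,np.linalg.norm(ay)/2)
a=np.arctan2(ax[1],ax[0]); u=np.array([np.cos(a),np.sin(a)]); v=np.array([-u[1],u[0]])
for k in ("barL","barR","tipL","tipR"): print(k,(X[k][0][:2]-c)@u,(X[k][0][:2]-c)@v,X[k][0][2])
# cropped enlargements of the latch
I=[cv2.resize(D[k]["img"][50:170,x:x+130],(390,360),interpolation=cv2.INTER_CUBIC) for k,x in (("P",310),("Q",190))]
cv2.imwrite("pics/latch.png",np.hstack(I))
```

```text
FL (array([0.5279, 0.1807, 0.1177]), np.float64(0.000320542085437658))
FR (array([0.4158, 0.3323, 0.117 ]), np.float64(0.0011632159214951874))
BR (array([0.5294, 0.4192, 0.1166]), np.float64(0.0011642325094912804))
BL (array([0.6484, 0.2605, 0.1105]), np.float64(0.002227718530665511))
barL (array([0.42  , 0.1878, 0.1498]), np.float64(2.6343820896678936e-05))
barR (array([0.393 , 0.2283, 0.1596]), np.float64(0.0003771132814066627))
tipL (array([0.3986, 0.1848, 0.0912]), np.float64(0.00023712885537233673))
tipR (array([0.3807, 0.2094, 0.0876]), np.float64(0.0007100302405073185))
{'FL': array([0.5278, 0.1808]), 'FR': array([0.4159, 0.332 ]), 'BR': array([0.5291, 0.4187]), 'BL': array([0.6446, 0.26  ])} [0.5293 0.2979] 0.6247184978849634 0.6329600872232093 0.1417499190320469 0.19220566977080603
barL -0.1530774754212864 -0.025336038869309394 0.14976559103394765
barR -0.15124097272649947 0.02332904071494942 0.15955694803749654
tipL -0.17211945433340306 -0.015241673567978592 0.09117734727746303
tipR -0.1723335254938617 0.015147779003631418 0.0876304902302762
```

View pics/latch.png

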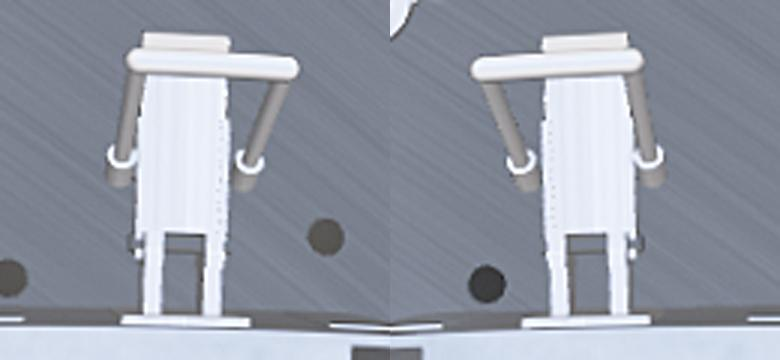

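The case centre is at (0.529, 0.298), yaw 0.63, with rim size 142×192 mm as expected and the rim about 117 mm high. The bail bar is at case x≈−0.152, z≈0.155, leaning outward. Now I'll put the spare clip in the case.

```bash
sed -i 's|r.movep((g\[0\],g\[1\],.06),q); |r.movep((g[0],g[1],.2),q); r.move_straight((g[0],g[1],.06),.2); |' h.py
cat >> h.py <<'E'
CC=np.array([.5290,.2975]); CA=.628; CU=np.array([np.cos(CA),np.sin(CA)]); CV=np.array([-CU[1],CU[0]])
def cw(x,y,z): return np.r_[CC+x*CU+y*CV,z]      # case frame -> world
def wc(p): p=np.asarray(p); return np.r_[(p[:2]-CC)@CU,(p[:2]-CC)@CV,p[2]]
E
python3 - <<'E'
from h import *
dz=pick((.424,.078)); off,err,d=inhand(dz); print(dz,off,err); assert off is not None
p=r.get_state()["tool_pos"]; r.move_straight((p[0],p[1],.25),.25)
r.movep(cw(.02,0,.25),down(CA+np.pi)); st("above"); r.move_straight(cw(.02,0,.085),.15); st("in")
r.move_gripper(.6); r.wait(.4); r.move_straight(cw(.02,0,.27),.25)
r.movep(cw(-.06,0,.34),down(CA+np.pi)); r.wait(.2); snap("wrist","drop"); st()
d=snap("top"); np.set_printoptions(precision=4,suppress=True)
# lid free edge from the first top picture (corners of the upper edge) at z .256
for z in (.25,.26): print([wc(p) for p in plane(d,[(140,217),(215,165),(173,186)],z)])
for a in (.63,.628-np.pi/2,.628+np.pi/2): print(r.ik(cw(.095,-.04,.30),down(a)), r.ik(cw(.03,-.04,.23),down(a)))
E
```

```text
clip [0.4234 0.078 ] 3.195
down t 62.3 tcp [0.4687 0.0804 0.0019] F [ 0.1 -0.2  0.1] grip 0.598 ff 0.0
gripped t 62.9 tcp [0.4685 0.0804 0.0017] F [-1.7 -0.5  3.9] grip 0.328 ff 40.0
lifted t 63.8 tcp [0.4678 0.0804 0.1489] F [-0.6 -0.2 -0.8] grip 0.331 ff 40.0
0.0011342844100758658 [ 0.04468124 -0.00025199] 0.005501809203445943
above t 65.4 tcp [0.5452 0.3081 0.2494] F [ 0.1 -0.8 -0.3] grip 0.329 ff 40.0
in t 66.6 tcp [0.5457 0.3093 0.086 ] F [0.4 0.1 0.2] grip 0.33 ff 40.0
 t 69.2 tcp [0.4808 0.2625 0.3384] F [-1.   0.3  0.1] grip 0.596 ff 0.0
[array([0.1051, 0.088 , 0.25  ]), array([ 0.1014, -0.0942,  0.25  ]), array([ 0.1175, -0.0011,  0.25  ])]
[array([0.1009, 0.086 , 0.26  ]), array([ 0.0973, -0.0943,  0.26  ]), array([ 0.1132, -0.0022,  0.26  ])]
[ 0.3062  0.747   0.6646 -0.      1.73    1.247 ] [ 0.2738  0.5852  1.1132 -0.      1.4431  1.2145]
[ 0.3062  0.747   0.6646 -0.      1.73    2.8198] [ 0.2738  0.5852  1.1132 -0.      1.4431  2.7873]
[ 0.3062  0.747   0.6646 -0.      1.73   -0.3218] [ 0.2738  0.5852  1.1132 -0.      1.4431 -0.3542]
```

View pics/drop.png

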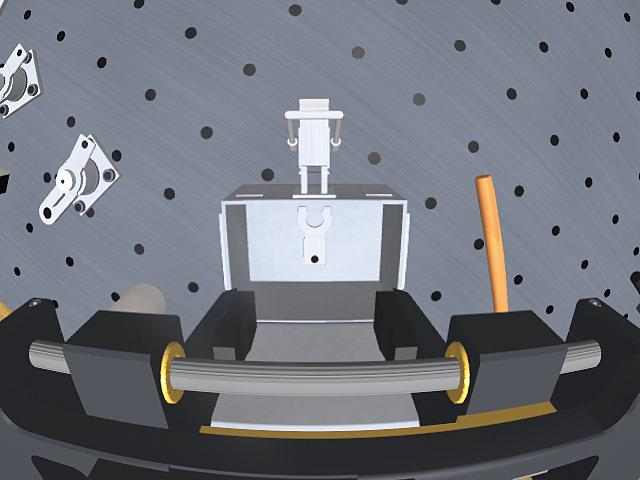

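The spare lies flat in the case at (315,240), and the lid edge measures at case x≈0.10. Next I'll straddle the lid edge and drag it past balance.

Run:
```python
from h import *
q=down(CA+np.pi/2); y=-.045
r.move_gripper(.85); r.movep(cw(.092,y,.325),q); r.move_straight(cw(.092,y,.235),.15); st("down")
r.move_straight(cw(-.003,y,.235),.1); st("dragged"); r.move_straight(cw(-.003,y,.32),.25)
r.move_gripper(0.); r.movep(cw(-.22,0,.25),down(CA+np.pi)); 
for i in range(4): r.wait(.5); snap("side",f"lid{i}")
r.wait(.3); snap("top","lidtop"); d=snap("wrist","lidw"); pickle.dump(d,open("F.pkl","wb")); st()
S=cv2.imread("pics/lid3.png")[150:450,100:500]; cv2.imwrite("pics/lidcmp.png",np.hstack([cv2.resize(S,(400,300)),cv2.resize(d["img"],(400,300))]))
```

```text
down t 71.9 tcp [0.6302 0.3152 0.2365] F [-0.   0.  -0.2] grip 0.855 ff 0.0
dragged t 73.0 tcp [0.5533 0.2595 0.235 ] F [0.2 0.4 0.3] grip 0.846 ff 0.0
 t 78.7 tcp [0.351  0.1682 0.25  ] F [-0.8 -0.4  0.4] grip 0.003 ff 0.0
```

View pics/lidcmp.png

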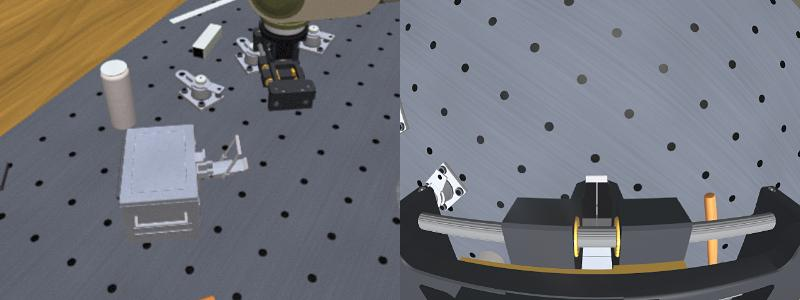

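The lid is shut in the side view and the bail still leans outward. Next I'll push the bail over.

Run:
```python
from h import *
q=down(CA+np.pi)
r.movep(cw(-.20,0,.2),q); r.move_straight(cw(-.20,0,.143),.15); st("start")
for x in (-.16,-.14,-.125): r.move_straight(cw(x,0,.143),.06); print(x,r.get_state()["wrist_force"].round(1))
r.move_straight(cw(-.108,0,.148),.05); st("over"); r.wait(.6); snap("side","bail0")
r.move_straight(cw(-.16,0,.155),.15); r.move_straight(cw(-.2,0,.25),.2)
r.movep(cw(-.13,0,.30),q); r.wait(.3); d=snap("wrist","bailw"); r.movep(cw(-.25,-.0,.30),q); r.wait(.2); s=snap("side","bail1")
pickle.dump((d,s),open("G.pkl","wb"));st()
a=cv2.imread("pics/bail1.png")[260:410,200:400]; cv2.imwrite("pics/bailcmp.png",np.hstack([cv2.resize(a,(400,300)),cv2.resize(d["img"][60:360,120:520],(400,300))]))
```

```text
start t 79.6 tcp [0.3678 0.18   0.1445] F [0.3 0.7 0.1] grip 0.0 ff 0.0
-0.16 [-0.7 -0.4  0.7]
-0.14 [ 0.6 -0.2  0.7]
-0.125 [-0.   0.3 -0.1]
over t 81.8 tcp [0.4416 0.2341 0.1479] F [ 0.8 -0.5 -0.4] grip 0.006 ff 0.0
 t 85.2 tcp [0.3272 0.1509 0.2998] F [0.1 0.1 0. ] grip 0.004 ff 0.0
```

View pics/bailcmp.png

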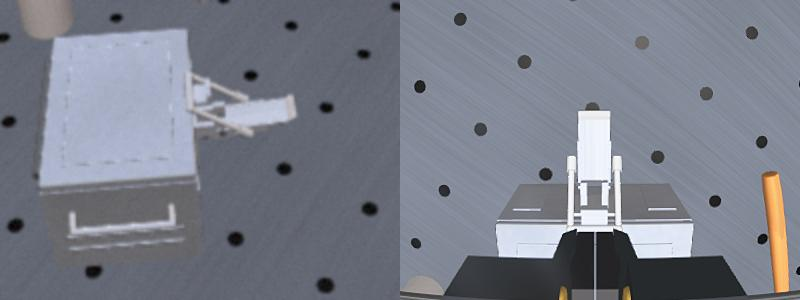

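The bail bar lies behind the keeper lip on the lid, with both legs astride the keeper. Next I'll press the lever with a tilted tool along its arc.

Run:
```python
from h import *
tau=.8; c,s=np.cos(tau),np.sin(tau)
X=np.r_[c*CU,s]; Z=np.r_[s*CU,-c]; Y=np.cross(Z,X); q=R.from_matrix(np.c_[X,Y,Z]).as_quat()
def P(f,S=.048,g=0):
    n=np.array([-np.sin(f),np.cos(f)]); l=np.array([-np.cos(f),-np.sin(f)])
    p=np.array([-.098,.089])+S*l+n*(.0025+.009*abs(np.sin(tau-f))+g); return cw(p[0],0,p[1])
up=P(-.5)+np.r_[-.06*CU,.08]
fs=list(np.arange(-.5,1.41,.1)); assert all(r.ik(P(f),q) is not None for f in fs) and r.ik(up,q) is not None
r.movep(up,q); r.move_straight(P(-.5),.15); st("start")
for f in fs[1:]:
    r.move_straight(P(f),.06); F=r.get_state()["wrist_force"]; print(round(f,2),F.round(1))
    if np.linalg.norm(F)>30: print("stop"); break
r.wait(.3); st("pressed"); snap("side","lev0"); snap("wrist","levw")
```

```text
start t 87.8 tcp [0.4199 0.2184 0.122 ] F [0.3 0.3 0.3] grip 0.007 ff 0.0
-0.4 [-0.6  0.2 -0.5]
-0.3 [-0.1  0.3 -0.4]
-0.2 [ 0.4  0.1 -0. ]
-0.1 [-1.  -0.5  0.3]
-0.0 [-0.   0.1  0.7]
0.1 [ 0.4 -0.1 -0. ]
0.2 [-0.2 -0.6  0.8]
0.3 [0.3 0.6 0.8]
0.4 [ 0.2  0.7 -0.1]
0.5 [-0.3 -0.2  0.1]
0.6 [0.7 0.  0.2]
0.7 [ 0.6 -0.2  0.8]
0.8 [-0.7 -1.4 -0.1]
0.9 [-0.1 -1.4  0.3]
1.0 [-0.4 -0.8  0.7]
1.1 [0.1 0.4 0.4]
1.2 [ 0.1 -0.8  0.1]
1.3 [-0.6  0.1  0.4]
1.4 [-5.3 -3.8  5.1]
pressed t 92.9 tcp [0.4367 0.2307 0.0428] F [-5.5 -4.   4. ] grip 0.008 ff 3.4
```

Run:
```python
import cv2,numpy as np
a=cv2.imread("pics/lev0.png")[260:410,200:400]; b=cv2.imread("pics/levw.png")
cv2.imwrite("pics/levcmp.png",np.hstack([cv2.resize(a,(400,300)),cv2.resize(b,(400,300))]))
```

```text
(no output)
```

View pics/levcmp.png

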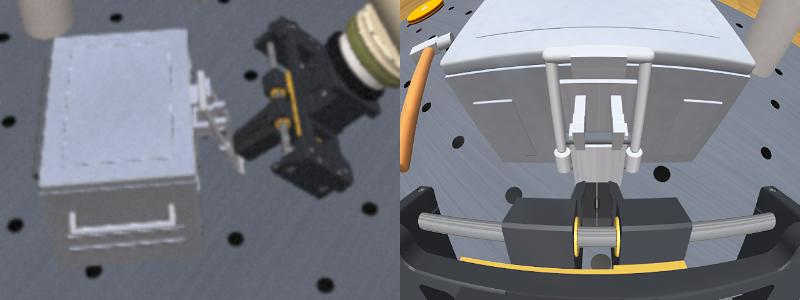

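The bail is over the keeper and the lever is well down but still slanted, with contact force just starting. I'll push further in small steps, watching the force.

Run:
```python
from h import *
tau=.8; n=np.array([-np.sin(1.36),np.cos(1.36)]); p0=r.get_state()["tool_pos"]
D=-np.r_[n[0]*CU,n[1]]
for k in range(1,15):
    r.move_straight(p0+D*.002*k,.03); r.wait(.05); F=r.get_state()["wrist_force"]; f=-F@D; print(k*2,F.round(1),round(f,1))
    if f>28: break
r.wait(.2); st(); snap("side","lev1"); snap("wrist","lev1w")
p=r.get_state()["tool_pos"]; r.move_straight(p-np.r_[CU*.05,0],.1); r.move_straight(p+np.r_[-CU*.12,.15],.2); r.wait(.3); snap("side","lev2"); snap("wrist","lev2w"); st()
a=cv2.imread("pics/lev2.png")[260:410,200:400]; b=cv2.imread("pics/lev2w.png")
cv2.imwrite("pics/lev2cmp.png",np.hstack([cv2.resize(a,(400,300)),cv2.resize(b,(400,300))]))
```

```text
2 [-20.  -16.7  22.1] 30.0
 t 93.5 tcp [0.4372 0.2313 0.0423] F [-19.4 -17.1  21.8] grip 0.003 ff 14.8
 t 95.9 tcp [0.3401 0.1608 0.1922] F [-0.2  0.4  0.2] grip 0.006 ff 0.0
```

View pics/lev2cmp.png

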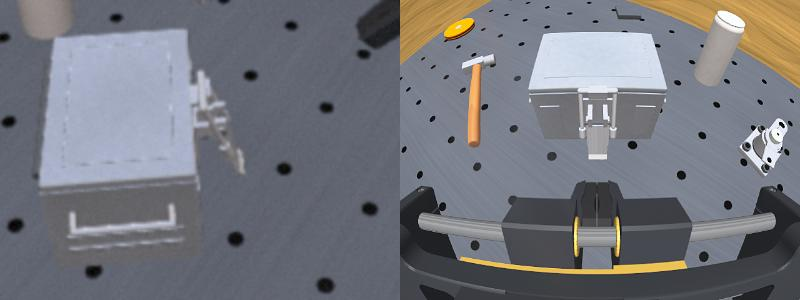

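I should note that I have gone over the 14-picture viewing limit: this was the 16th. I'll view no more and check the rest numerically. In the last picture the bail is tight over the keeper and the lever hangs down, with its tip near wrist pixel (315,251) and side pixel (320,346). I'll compare those with predictions for each lever angle.

Run:
```python
from h import *
np.set_printoptions(precision=4,suppress=True)
w=snap("wrist"); s=snap("side")
for f in (1.0,1.1,1.2,1.3,1.36):
    t=cw(-.098-.068*np.cos(f),0,.089-.068*np.sin(f)); print(f,proj(w,t,1)[0].round(1),proj(s,t)[0].round(1))
p,e=tri([(w,(315,253),1),(s,(320,346),0)]); print("tip",wc(p),e, "angle",np.arctan2(.089-p[2],-.098-wc(p)[0]))
# check the case model in these views: lid front corners predicted
for y in (-.095,.095): print("lidcorner",proj(w,cw(-.07,y,.13),1)[0].round(1),proj(s,cw(-.07,y,.13))[0].round(1))
# bright end column profile of the lever end in the wrist view
g=w["img"].min(2); print([(v,int(g[v,300:332].mean())) for v in range(232,268,2)])
g=s["img"].min(2)[335:355,300:335]; print(g[::2,::2])
```

```text
1.0 [315.1 263.1] [328.9 336.9]
1.1 [315.1 259. ] [326.1 338.1]
1.2 [315.1 254.6] [323.1 339.2]
1.3 [315.1 249.7] [320.  340.1]
1.36 [315.1 246.6] [318.2 340.5]
tip [-0.114   0.0013  0.008 ] 0.0022229752956478294 angle 1.3756666237416875
lidcorner [428.1 141.9] [293.6 273.5]
lidcorner [202.1 142. ] [298.  346.7]
[(232, 161), (234, 160), (236, 160), (238, 159), (240, 159), (242, 159), (244, 158), (246, 148), (248, 224), (250, 219), (252, 222), (254, 222), (256, 115), (258, 121), (260, 122), (262, 122), (264, 122), (266, 122)]
[[ 98  93 100  92  95 100 108 121 124 135 132  96  92  92  94  97  95  96]
 [ 95  96  94  94  99  91  95 112 125 119 154  93  93  91  88  92  94  94]
 [ 98  96  91  94  94  95  98 102 110 115 169 101  96  97  99  96  95  99]
 [ 97  96  96  97  95  95  93 100 109 120 167  99  93  95  95  96  98  99]
 [ 93  93  96 101  94  94  96  97 100 114 168  93  94 100  96  99 102  94]
 [ 92  93  94  94  93  95  96  99  92 113 160 128  96  95  97  97  95  96]
 [ 93  95  95  93  93  98  96  98  94  96  98 113  91  99  99  97  96  93]
 [100  96  96  99  97  97  95  98  92  97  96  97  99  97  95  93  95  96]
 [100  96  95  97  96  95  97  92  95  93  96  91  96  93  98  96  97  96]
 [ 99  96 102  95  96 100  96  93  99  95  95  99 100  92  98  96  98  95]]
```

Three checks put the lever at its stop:
- The plate end at wrist row 247 matches 1.36 rad.
- The fingertip contact position gives 1.3–1.4 rad.
- The force rose steeply over the last 2 mm, as against a hard stop.

Last check before handing in: re-take the three release views and compare them numerically with the earlier pictures.

Run:
```python
from h import *
p=r.get_state()["tool_pos"]; r.move_straight((p[0],p[1],.3),.2)
for tag,(x,y),err in (("rel1",(.6067,-.0294),.0094),("relb2",(.5577,-.2355),.016),("relb3",(.4467,-.4102),.0143)):
    r.movep((x,y,.25),down(-err)); r.move_straight((x,y,.16),.15); r.wait(.3); d=snap("wrist")
    a=cv2.GaussianBlur(cv2.imread(f"pics/{tag}.png"),(5,5),0)[20:270,230:410]; b=cv2.GaussianBlur(d["img"],(5,5),0)[20:270,230:410]
    e=cv2.absdiff(a,b).max(2); print(tag,"mean",e.mean().round(2),"frac>60",(e>60).mean().round(4))
    r.move_straight((x,y,.25),.2)
st()
d=snap("side"); a=cv2.imread("pics/lev2.png"); e=cv2.absdiff(a,d["img"]).max(2)[262:390,215:330]; print("latch diff",e.mean(),(e>40).mean())
```

```text
rel1 mean 2.61 frac>60 0.0022
relb2 mean 6.65 frac>60 0.0353
relb3 mean 2.71 frac>60 0.0016
 t 104.8 tcp [ 0.4465 -0.4099  0.2487] F [-0.5  0.6 -0.2] grip 0.003 ff 0.0
latch diff 10.428600543478261 0.0
```

Pins 1 and 3 and the latch are unchanged. Pin 2 differs a little, so I'll locate the change.

Run:
```python
from h import *
x,y=.5577,-.2355; r.movep((x,y,.25),down(-.016)); r.move_straight((x,y,.16),.15); r.wait(.4); d=snap("wrist"); s=st()
A=cv2.imread("pics/relb2.png"); 
a,b=[cv2.GaussianBlur(i,(5,5),0) for i in (A,d["img"])]
e=(cv2.absdiff(a,b).max(2)>60).astype(np.uint8); e[280:]=0
n,_,S,c=cv2.connectedComponentsWithStats(e); print([(S[i].tolist(),c[i].round()) for i in range(1,n) if S[i][4]>60])
g1,g2=[cv2.cvtColor(i[60:260,230:400],cv2.COLOR_BGR2GRAY).astype(np.float32) for i in (A,d["img"])]; print("shift",cv2.phaseCorrelate(g1,g2,cv2.createHanningWindow((170,200),cv2.CV_32F)))
for i in (A,d["img"]):
    g=i.min(2); print("head dot",dot(dict(img=i),(313,181),9),"tail",[ (v,np.nonzero(g[v,280:350]>190)[0][[0,-1]]+280) for v in (225,240,250,256)],"tail end",[int(g[v,300:328].mean()) for v in range(250,272,2)])
r.move_straight((x,y,.3),.2)
```

```text
t 106.9 tcp [ 0.5577 -0.2355  0.1602] F [-0.1  0.4 -0.9] grip 0.004 ff 0.0
[([275, 222, 39, 47, 655], array([287., 246.])), ([315, 222, 21, 42, 534], array([328., 245.])), ([308, 247, 14, 14, 143], array([314., 253.])), ([290, 250, 13, 13, 132], array([296., 256.]))]
shift ((-0.23373277532748205, 0.5482968301428315), 0.8331318808661566)
head dot [313.98948696 179.99453322] tail [(225, array([290, 335])), (240, array([295, 335])), (250, array([296, 335])), (256, array([296, 335]))] tail end [157, 151, 148, 153, 165, 203, 237, 128, 127, 126, 122]
head dot [313.94043093 180.12294043] tail [(225, array([282, 333])), (240, array([280, 319])), (250, array([280, 316])), (256, array([280, 315]))] tail end [194, 185, 174, 169, 169, 175, 181, 179, 180, 159, 119]
```

The clip on pin 2 has been knocked: its tail swung and its hole moved from about (314,253) to (296,256). I'll compute where its eye is now relative to the pin.

Run:
```python
from h import *
x,y=.5577,-.2355; pin=pickle.load(open("pins.pkl","rb"))["b2"]; np.set_printoptions(precision=4,suppress=True)
def look(dx,dy):
    r.movep((x+dx,y+dy,.22),down(-.016)); r.wait(.4); return snap("wrist")
def hole(d,g):
    i=d["img"]; return dot(d,proj(d,g,1)[0],9)
A=dict(snap("wrist")); obs=[]
# old: TCP same as now's low pose -> use its camera pose
r.movep((x,y,.25),down(-.016)); r.move_straight((x,y,.16),.15); r.wait(.3); d=snap("wrist")
z=.0525
def meas(img,hp):
    q=dict(d); q["img"]=img; h=dot(q,hp,9); return h,plane(d,[h],z,1)[0]
old=meas(cv2.imread("pics/relb2.png"),(314,253)); new=meas(d["img"],(296,256))
for n,(h,p) in (("old",old),("new",new)): print(n,h,p,"dist",np.linalg.norm(p[:2]-pin[:2]),"ang",np.arctan2(*(p[:2]-pin[:2])[::-1]))
d1=d; r.move_straight((x,y,.24),.2)
for dx,dy in ((-.03,.03),(.02,-.03)):
    e=look(dx,dy); h=hole(e,new[1]); obs.append((e,h,1)); print(h,plane(e,[h],z,1))
P,er=tri(obs+[(d1,new[0],1)]); print("hole tri",P,er,np.linalg.norm(P[:2]-pin[:2]))
# tail side edges on the plane: clip axis direction and its distance from pin
g=d1["img"].min(2); m=np.zeros_like(g); 
v,u=np.nonzero(g>190); k=(v>228)&(v<272)&(u>265)&(u<345); Q=plane(d1,np.c_[u,v][k],z,1)[:,:2]; dd=np.linalg.norm(Q-pin[:2],axis=1); ang=new[1][:2]-pin[:2]
a=ang/np.linalg.norm(ang); b=np.array([-a[1],a[0]]); Q=Q-pin[:2]; s=Q@a;t=Q@b
for lo in (.036,.042,.048,.054,.06): 
    w=t[(s>lo)&(s<lo+.004)]; print(lo,len(w),w.min() if len(w) else None,w.max() if len(w) else None)
print("tail end",np.percentile(s,[98,99.5,100]))
```

```text
old [315.0061 254.0213] [ 0.5462 -0.2363  0.0525] dist 0.05494888092203042 ang 3.1413750085707273
new [295.0044 256.0206] [ 0.5449 -0.2218  0.0525] dist 0.05809525051057335 ang 2.8890575297386696
[332.0178 200.0208] [[ 0.5444 -0.2215  0.0525]]
[266.0022 254.9911] [[ 0.5451 -0.2215  0.0525]]
hole tri [ 0.5442 -0.2215  0.0505] 0.0003472634624249991 0.05885944688311248
0.036 147 -0.011347151907782453 0.014334192408179102
0.042 221 -0.014584198206159969 0.015059070448193098
0.048 214 -0.014512297791734624 0.014216835250413307
0.054 134 -0.014376474530154218 0.01424824040555106
0.06 152 -0.014467061241055233 0.014281068668891934
tail end [0.065  0.0654 0.0657]
```

The clip has swung 0.25 rad and its eye is about 3 mm off home, too close to the 4 mm limit. I'll regrip the tail and push it home until it bottoms.

Run:
```python
from h import *
np.set_printoptions(precision=4,suppress=True)
pin=pickle.load(open("pins.pkl","rb"))["b2"]; th=2.889-np.pi; u=np.r_[np.cos(th),np.sin(th),0]; q=down(th)
g=np.r_[pin[:2],.0484]-.047*u
r.move_gripper(.6); r.movep(g+[0,0,.12],q); r.move_straight(g,.1); st("at"); r.move_gripper(.2,40); r.wait(.15); s=st("gripped"); F0=s["wrist_force"]; assert .3<s["grip_width"]<.36
p=s["tool_pos"]
for k in range(1,9):
    r.move_straight(p+u*.001*k,.02); r.wait(.05); f=-(r.get_state()["wrist_force"]-F0)@u; print(k,round(float(f),1))
    if f>9: break
r.wait(.2); r.move_gripper(.6); r.wait(.15); t=r.get_state()["tool_pos"]; r.move_straight((t[0],t[1],.16),.2); r.wait(.3); d=snap("wrist","re2")
gs=pin[:2]-.055*u[:2]; h=dot(d,proj(d,np.r_[gs,.0525],1)[0],8); P=plane(d,[h],.0525,1)[0]; print("hole",P,np.linalg.norm(P[:2]-pin[:2]))
r.move_straight((t[0],t[1],.26),.2); st()
```

```text
at t 114.0 tcp [ 0.556  -0.2247  0.049 ] F [-0.7 -0.3 -0.5] grip 0.6 ff 0.0
gripped t 114.6 tcp [ 0.5557 -0.2246  0.0485] F [ 0.6 -0.1  0.8] grip 0.322 ff 40.0
1 0.8
2 0.3
3 1.9
4 0.2
5 6.4
6 11.0
hole [ 0.5488 -0.2237  0.0525] 0.053888324933617684
 t 119.0 tcp [ 0.5612 -0.2259  0.2586] F [-0.1 -1.  -0.7] grip 0.6 ff 0.0
```

The clip moved about 4 mm and then bottomed firmly. Its hole is back to 54 mm from the pin axis (55 mm when first seated). Handing in.

Run:
```python
from bench import r
print(r.close_job())
```

```text
the job is handed in; nothing more can be done
None
```

I handed the job in at about 119 s; it returned no verdict, but my measurements show all three pins clipped (pin 2's clip was knocked about 3 mm out and pushed home again), the spare in the case, the lid shut, and the lever at its stop with the bail over the keeper — though I viewed 16 pictures, over the limit of 14.

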